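# Set the anodising colour and start

### The arm

A 7-joint arm with a two-finger parallel gripper is mounted at the origin on the work surface. World frame = base frame: x ahead of the robot, y to its left, z up, the work surface at z = 0. Lengths are in mm, angles in rad, forces in N, time in s.
With the tool pointing down it reaches from about 400 to 850 mm from the base axis. Payload 6.9 kg.
Tool frame: the origin (TCP) lies at the centre of the arm's flange, where the gripper is bolted on; the fingertips stand 173 mm ahead of it and the grasp point (between the pads) lies 155 mm ahead of it (robot.grip_depth is the distance from the TCP to the grasp point, in mm); z points along the fingers, y is the line along which they close (so a half turn about z gives the same grasp; the last joint's range is limited). The gripper opens to 85 mm and grips with 20 to 120 N. Pads are 22 mm wide; open, the fingers measure 114 mm over their backs; the gripper's body (76 mm by 85 mm) begins 54 mm behind the grasp point. The pads swing forward as they close: fully open they stand 13 mm farther back than shut.
Start: joints at [-1.185, 0.507, -0.238, 1.5, 0.126, 1.149, -0.155], TCP at [172.624, 600.682, 404.675] pointing down, gripper open.
Joint ranges: [-3.08, 3.08], [-0.24, 2.05], [-1.43, 1.35], [0, 2.5], [-1.52, 4.66], [0.17, 1.96], [-2.89, 2.89]. Speed limits (rad/s): [2.39, 2.39, 3.14, 3.14, 3.14, 3.14, 3.14].

### API

Orientations are given as [roll, pitch, yaw] about the fixed x, y, z axes, in that order (R = Rz(yaw) Ry(pitch) Rx(roll)).
In Python, from station import robot gives the robot as it stands. The module is installed in compiled form; this text tells all that it offers.
- The arm moves only by the tool apply_moves, never from a script. Its argument "motion" is a list of rows, each an object of numbers: "x", "y", "z": the shift along the world's x, y, z in m; "twist": the turn about the world's z in rad. In form: [{"x": .., "y": .., "z": .., "twist": ..}, ...]. A call has 1 to 5 rows; each row shifts and turns the commanded pose from where the row before left it; what a row does not reach is not made up. A row lasts 1/12 s, in which the tool goes at most 41.7 mm and 7.16 degrees, less where a joint would pass 70% of its speed; a pose out of reach is approached as far as the arm can. A call with a gripper value outside its range is refused whole. "jaw" is the finger opening in m, from 0 to 0.0854, set as the call begins (left out, the last holds). The fingers move at their own pace and stop on an object; the grip force is fixed at half the most. Time passes only in rows, so rows that do not move let the fingers close. It gives the time, the measured TCP pose, the force, the opening and the grip force at its end, in the units of the state.
- robot.state(): the state, without advancing time (a new reading comes with each control period).
- robot.read_camera(name): name is "scene" or "top" or "wrist"; returns the picture (420x560x3 uint8, red, green, blue); there is no depth.
- robot.calibration(name): a dict with "fx", "fy", "cx", "cy" (pixels), "R" (3x3) and "t" (3): a world point X has camera coordinates R X + t; the wrist camera has in their place "mount" (4x4, takes a point from camera to tool coordinates, whose origin is the TCP and whose axes are the flange's). Camera axes: x right, y down, z forward; pixel columns grow to the right and rows downward; lengths in mm; the calibration is good to about 2 mm. The wrist camera is an equidistant fisheye: a pixel r from the principal point sees the ray r / f radians off the axis. A picture is of the moment at which its call begins: read the wrist's pose just before it. calibration takes no time and is no camera call.
- robot.job_done(): hands the job in; it is judged then, once.
The state is a dict: "time": time; "joints": joint angles; "joint_velocities": joint speeds; "effort": joint torques, N m; "ee_pos": TCP position; "ee_rot": TCP orientation; "wrist_force": force on the tool from outside, world axes, zero at the start; "wrist_torque": the same for the moment, N m; "opening": finger opening in mm; "gripper_force": force on a finger pad.
Only numpy, scipy, OpenCV 4.12 (cv2) and the standard library are available. Lean on these libraries where they do the work, as an engineer would, in place of code of your own. Each camera call takes 0.05 s, during which the arm holds its last target. There are 200 camera calls.

### The job

The flower on the white pad is the colour sample: with a fingertip, gently push the console's black pointer arm round until its white tip points at the middle of the swatch of the same colour, then press the white start button fully down and let it go. Push the arm from the side, do not pinch it, and do not press start before the arm is set. Leave the flowers, the jar and the tools where they lie.

Things in the scene. Friction and masses are not known exactly. Their poses are not given: they have to be found in the camera images.
- console: anodising supply: a low putty-grey desk box, 260 (x) by 340 (y) by 70 mm high, fixed to the bench; origin at the centre of its underside. Its flat top at 70 mm carries everything of the control: pointer axis at x -55, y 0 mm; white start button at x -90, y -125 mm; four colour swatches on an arc on the +x side; the jar near the +x +y corner
- pointer: black selector arm; origin on its upright axis at the level of the console's top, x axis along the arm. Hub 48 mm across, 42 high; blade 12 wide, 24 to 100 mm out, 8 to 36 mm above the console's top; white tip 6 wide, 100 to 124 mm out. Turns 95 deg either side of the console's x axis, light friction (1-2 N at 80 mm out), stays where left. Starts between the middle swatches
- pointer_tip (a point): the end of the white tip, on the middle of the arm, 124 mm from the axis and 14 mm above the console's top
- swatch_blue: flat blue disc with a thin steel rim, 37 mm across, 2 mm thick, fixed on the console's top, 124 mm from the pointer axis at 35 or 70 deg to one side or the other of the console's x axis (the order of colours varies); origin at its centre on the console's top
- flower_blue: loose blue anodised titanium flower, 46 mm across, 10 mm high, six petals and a small steel centre; origin at the centre of its underside. One of the four flowers lies on the white pad, the three others in the red tray
- swatch_magenta: flat magenta disc with a thin steel rim, 37 mm across, 2 mm thick, fixed on the console's top, 124 mm from the pointer axis at 35 or 70 deg to one side or the other of the console's x axis (the order of colours varies); origin at its centre on the console's top
- flower_magenta: loose magenta anodised titanium flower, 46 mm across, 10 mm high, six petals and a small steel centre; origin at the centre of its underside. One of the four flowers lies on the white pad, the three others in the red tray
- swatch_gold: flat gold disc with a thin steel rim, 37 mm across, 2 mm thick, fixed on the console's top, 124 mm from the pointer axis at 35 or 70 deg to one side or the other of the console's x axis (the order of colours varies); origin at its centre on the console's top
- flower_gold: loose gold anodised titanium flower, 46 mm across, 10 mm high, six petals and a small steel centre; origin at the centre of its underside. One of the four flowers lies on the white pad, the three others in the red tray
- swatch_green: flat green disc with a thin steel rim, 37 mm across, 2 mm thick, fixed on the console's top, 124 mm from the pointer axis at 35 or 70 deg to one side or the other of the console's x axis (the order of colours varies); origin at its centre on the console's top
- flower_green: loose green anodised titanium flower, 46 mm across, 10 mm high, six petals and a small steel centre; origin at the centre of its underside. One of the four flowers lies on the white pad, the three others in the red tray
- start_button (a joint): travel of the white start button in m: 0 up, 0.006 fully pressed down; springs back; fully down takes 4 N
- start_button_top (a point): centre of the top of the white start button's cap, 30 mm across, pressed straight down; stands on the console's robot-side -y corner
- pad: white sample pad, 100 by 100 by 5 mm, fixed on the bench at the -y side; origin at the centre of its underside
- tray: red tray, 240 by 100 by 22 mm, fixed on the bench at the +y side; origin at the centre of its underside
- jar: amber jar with white cap, 40 mm across, 55 mm high, standing loose on the console near its +x +y corner; origin at the centre of its underside; to be left alone
- pliers: loose pliers with red grips, 190 mm long, 20 mm high, lying on the bench; origin at the pivot; to be left alone
- coil: loose coil of copper wire, 96 mm across, 11 mm high; origin at its centre; to be left alone
- mallet: loose hammer with a wooden handle, about 250 mm long and 30 mm high, head towards +x, lying on the bench beyond the tray on the +y side; to be left alone
- scriber: loose screwdriver with a red handle, about 200 mm long and 30 mm high, lying on the bench at the -y side; to be left alone

How it is judged:
By the outcome, as a careful person would: the job done as asked, in the order asked, and still so for the second after the job is handed in, with the robot touching nothing.
It also fails if it takes over 51 s, if anything falls off the work surface, if the arm or the gripper's body presses on something with over 40 N, if the wrist force passes 120 N, or if a joint passes its speed limit or range.

## Working session

There is one attempt and no reset: what is moved stays moved. The work goes in short steps, Python scripts to look and compute and a tool call to move; the robot and the scene stay as the last step left them, time stands still between calls to the robot, and variables do not carry over. Pictures are saved under pics/ and viewed, at most 10 in all, crops included, and the job is handed in when it is done.

Besides the shell and the picture viewer there is one more tool, called after "Emit:" as name(argument=value, ...), one argument or row to a line, values as JSON. apply_moves: Moves the arm, as the interface text tells. Its arguments: {"type":"object","properties":{"motion":{"type":"array"},"jaw":{"type":"number"}},"required":["motion"]}

```bash
mkdir -p pics; cat > h.py <<'E'
import numpy as np, cv2
from station import robot
def grab(name,fn):
    im=robot.read_camera(name); cv2.imwrite('pics/'+fn,im[:,:,::-1]); return im
def ray(name,u,v):
    c=robot.calibration(name); R=np.array(c['R']);t=np.array(c['t'])
    return -R.T@t, R.T@np.array([(u-c['cx'])/c['fx'],(v-c['cy'])/c['fy'],1])
def plane(name,u,v,z):
    o,d=ray(name,u,v); return o+d*(z-o[2])/d[2]
def proj(name,X):
    c=robot.calibration(name); p=np.array(c['R'])@np.array(X)+np.array(c['t'])
    return c['fx']*p[0]/p[2]+c['cx'], c['fy']*p[1]/p[2]+c['cy']
def tri(a,pa,b,pb):
    o1,d1=ray(a,*pa);o2,d2=ray(b,*pb)
    s=np.linalg.lstsq(np.c_[d1,-d2],o2-o1,rcond=None)[0]
    p,q=o1+s[0]*d1,o2+s[1]*d2
    return (p+q)/2,np.linalg.norm(p-q)
E
python3 - <<'E'
from h import *
a=grab('top','top0.png');b=grab('scene','scene0.png')
s=robot.state();print(s['time'],s['ee_pos'],s['ee_rot'],s['opening'])
E
```

```text
0.1 [172.62418696 600.52319527 403.90553318] [-3.13996599e+00 -1.77546151e-05  2.86174098e+00] 85.19777647411718
```

View pics/top0.png

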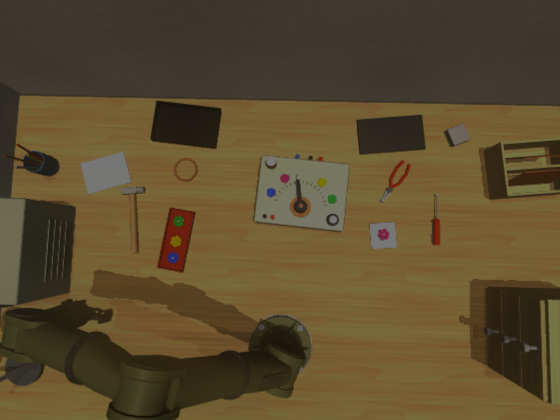

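View pics/scene0.png

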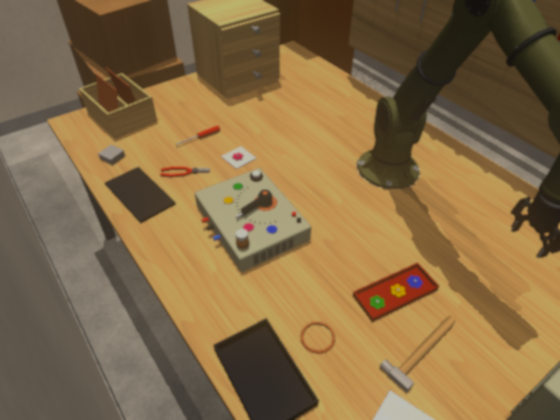

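The flower on the pad (top 383,235) is magenta. The magenta swatch is at top (285,178), left (+y) of the pointer. The pointer hub is at (301,205) and the button at (333,219).

```bash
python3 - <<'E'
from h import *
top=cv2.imread('pics/top0.png');sc=cv2.imread('pics/scene0.png')
rng={'magenta':(150,172),'blue':(110,130),'green':(45,85),'gold':(22,32)}
box={'top':(255,155,350,232),'scene':(195,168,312,268)}
pos={}
for n,(lo,hi) in rng.items():
    p={}
    for cam,im in (('top',top),('scene',sc)):
        x0,y0,x1,y1=box[cam]
        hsv=cv2.cvtColor(im[y0:y1,x0:x1],cv2.COLOR_BGR2HSV)
        m=cv2.inRange(hsv,(lo,130,70),(hi,255,255))
        k,l,st,ce=cv2.connectedComponentsWithStats(m)
        i=1+np.argmax(st[1:,4]); p[cam]=ce[i]+[x0,y0]; a=st[i,4]
        print(n,cam,p[cam].round(1),a)
    X,g=tri('top',p['top'],'scene',p['scene']); pos[n]=X
    print(' tri',X.round(1),round(g,1),'top@72',plane('top',*p['top'],72).round(1),'sc@72',plane('scene',*p['scene'],72).round(1))
# crops upscaled
c=cv2.resize(top[150:240,250:355],None,fx=7,fy=6.5,interpolation=cv2.INTER_CUBIC)
cv2.imwrite('pics/topcrop.png',cv2.convertScaleAbs(c,alpha=1.5)[:590,:790])
E
```

```text
magenta top [284.3 177.8] 53
magenta scene [250. 227.] 1
 tri [6.379e+02 3.000e-01 6.990e+01] 8.0 top@72 [640.7  -2.2  72. ] sc@72 [636.    4.9  72. ]
blue top [270.5 192. ] 53
blue scene [271.5 228.8] 38
 tri [584.9  49.2  70.2] 1.1 top@72 [585.1  48.8  72. ] sc@72 [585.4  50.9  72. ]
green top [331.6 198.7] 53
green scene [237.4 185.9] 35
 tri [ 565.  -182.6   70.7] 0.7 top@72 [ 565.1 -182.7   72. ] sc@72 [ 565.5 -181.1   72. ]
gold top [338.1 157.4] 106
gold scene [227.9 199.7] 56
 tri [ 674.7 -163.7  100.2] 110.1 top@72 [ 723.9 -204.9   72. ] sc@72 [ 628.  -141.6   72. ]
```

View pics/topcrop.png

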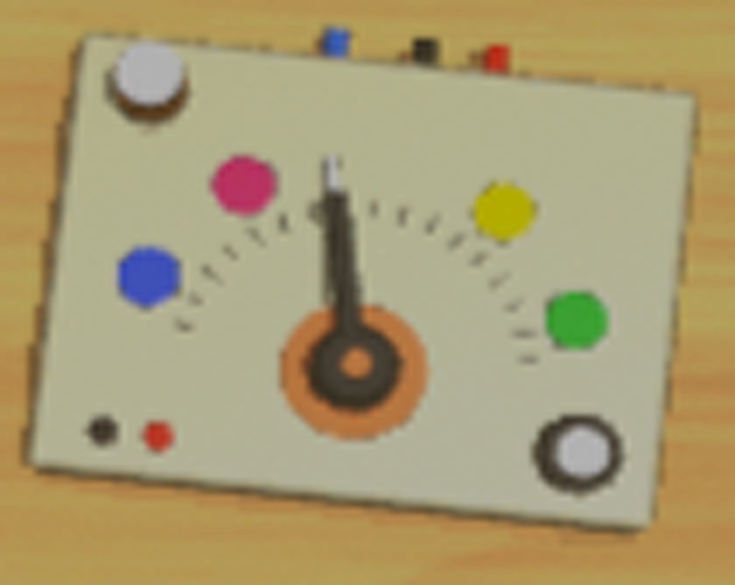

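The crop shows the tip at about top (297.4,174.6) and gold at (322,182.5). Next I fit the console's axis and yaw from the swatches.

```bash
python3 - <<'E'
from h import *
top=cv2.imread('pics/top0.png')
b=plane('top',270.5,192,72)[:2];g=plane('top',331.6,198.7,72)[:2];d=b-g
ex=np.array([d[1],-d[0]])/np.linalg.norm(d); yaw=np.arctan2(ex[1],ex[0])
ax=(b+g)/2-42.4*ex; ey=np.array([-ex[1],ex[0]])
tgt=ax+124*(np.cos(.611)*ex+np.sin(.611)*ey)
print('yaw',np.degrees(yaw),'axis',ax,'magenta',tgt,'gold',plane('top',322,182.5,72),ax+124*(np.cos(.611)*ex-np.sin(.611)*ey))
print('button',ax-35*ex-125*ey)
for z in(75,85,95):print(z,plane('top',333.1,219.2,z)[:2])
tip=plane('top',297.4,173.6,84)[:2]-ax;print('tip',tip,np.hypot(*tip),np.degrees(np.arctan2(tip[1],tip[0])))
print('hub',plane('top',300.6,206,112)[:2])
E
```

```text
yaw -4.939931032638354 axis [532.79474418 -63.16789647] magenta [640.10846299  -1.04088339] gold [ 625.93738802 -145.36404197   72.        ] [ 627.85703771 -142.78674065]
button [ 487.1608404  -184.68969215]
75 [ 487.47973398 -188.88272658]
85 [ 486.87145752 -187.62288737]
95 [ 486.26318107 -186.36304817]
tip [122.95984457  12.07854811] 123.5516681400449 5.610259698356013
hub [530.78119231 -64.5754641 ]
```

Emit:
apply_moves(
  motion=[
    {"x": 0.025,"y": -0.033,"z": 0,"twist": 0.115},
    {"x": 0.025,"y": -0.033,"z": 0,"twist": 0.115},
    {"x": 0.025,"y": -0.033,"z": 0,"twist": 0.115},
    {"x": 0.025,"y": -0.033,"z": 0,"twist": 0.115},
    {"x": 0.025,"y": -0.033,"z": 0,"twist": 0.115},
  ],
  jaw=0,
)

```text
time: 0.52
ee_pos: [298.3, 433.9, 404.3]
ee_rot: [-3.141, -0.0, -2.84]
wrist_force: [1.3, -0.4, 0.0]
opening: 25.6
gripper_force: 0.0
```

Emit:
apply_moves(
  motion=[
    {"x": 0.02,"y": -0.036,"twist": 0.115},
    {"x": 0.02,"y": -0.036,"twist": 0.11},
    {"x": 0.02,"y": -0.036},
    {"x": 0.02,"y": -0.036},
    {"x": 0.02,"y": -0.036},
  ],
)

```text
invalid input
```

Emit:
apply_moves(
  motion=[
    {"x": 0.02,"y": -0.036},
    {"x": 0.02,"y": -0.036},
    {"x": 0.02,"y": -0.036},
    {"x": 0.02,"y": -0.036},
    {"x": 0.02,"y": -0.036},
  ],
)

```text
invalid input
```

Emit:
apply_moves(
  motion=[
    {"x": 0.02,"y": -0.036},
    {"x": 0.02,"y": -0.036},
    {"x": 0.02,"y": -0.036},
    {"x": 0.02,"y": -0.03},
    {"x": 0.02,"y": -0.03},
  ],
)

```text
invalid input
```

All four numbers are needed in each row.

Emit:
apply_moves(
  motion=[
    {"x": 0.02,"y": -0.036,"z": 0,"twist": 0.115},
    {"x": 0.02,"y": -0.036,"z": 0,"twist": 0.11},
    {"x": 0.02,"y": -0.036,"z": 0,"twist": 0},
    {"x": 0.02,"y": -0.036,"z": 0,"twist": 0},
    {"x": 0.02,"y": -0.036,"z": 0,"twist": 0},
  ],
)

```text
time: 0.93
ee_pos: [398.0, 253.7, 404.5]
ee_rot: [-3.142, -0.0, -2.622]
wrist_force: [1.4, 0.8, -0.4]
opening: -0.0
gripper_force: 0.0
```

Emit:
apply_moves(
  motion=[
    {"x": 0.02,"y": -0.036,"z": 0,"twist": 0},
    {"x": 0.02,"y": -0.036,"z": 0,"twist": 0},
    {"x": 0.02,"y": -0.036,"z": 0,"twist": 0},
    {"x": 0.02,"y": -0.036,"z": 0,"twist": 0},
    {"x": 0.02,"y": -0.036,"z": 0,"twist": 0},
  ],
)

```text
time: 1.35
ee_pos: [498.0, 73.8, 404.6]
ee_rot: [-3.142, -0.0, -2.622]
wrist_force: [1.0, 0.3, 0.0]
opening: -0.3
gripper_force: 0.0
```

Emit:
apply_moves(
  motion=[
    {"x": 0.02,"y": -0.036,"z": 0,"twist": 0},
    {"x": 0.02,"y": -0.036,"z": 0,"twist": 0},
    {"x": 0.02,"y": -0.036,"z": 0,"twist": 0},
    {"x": 0.02,"y": -0.036,"z": 0,"twist": 0},
    {"x": 0,"y": 0,"z": 0,"twist": 0},
  ],
)

```text
time: 1.77
ee_pos: [579.6, -77.3, 403.5]
ee_rot: [-3.137, -0.002, -2.633]
wrist_force: [0.4, -1.1, -0.1]
opening: 0.2
gripper_force: 0.0
```

Emit:
apply_moves(
  motion=[
    {"x": 0.014,"y": -0.018,"z": 0,"twist": 0},
    {"x": 0.014,"y": -0.018,"z": 0,"twist": 0},
    {"x": 0,"y": 0,"z": -0.035,"twist": 0},
    {"x": 0,"y": 0,"z": -0.035,"twist": 0},
    {"x": 0,"y": 0,"z": 0,"twist": 0},
  ],
)

```text
time: 2.18
ee_pos: [603.4, -104.3, 328.1]
ee_rot: [3.135, -0.009, -2.622]
wrist_force: [-2.2, 0.6, -0.5]
opening: -0.1
gripper_force: 0.0
```

```bash
python3 - <<'E'
from h import *
print({k:np.round(v,3) for k,v in robot.state().items() if k in('time','ee_pos','ee_rot')})
w=grab('wrist','w1.png')
c=robot.calibration('wrist');print(c)
E
```

```text
{'time': np.float64(2.183), 'ee_pos': array([ 603.433, -104.278,  328.07 ]), 'ee_rot': array([ 3.135, -0.009, -2.622])}
{'fx': 325.19226210127806, 'fy': 325.19226210127806, 'cx': 276.70134954728184, 'cy': 209.1393705782661, 'mount': array([[-8.23871988e-04, -9.47094825e-01, -3.20952821e-01,
         8.35998241e+01],
       [ 9.99999658e-01, -8.01317586e-04, -2.02359859e-04,
         1.98318653e-01],
       [-6.55311639e-05, -3.20952878e-01,  9.47095162e-01,
         3.04034583e+01],
       [ 0.00000000e+00,  0.00000000e+00,  0.00000000e+00,
         1.00000000e+00]])}
```

View pics/w1.png

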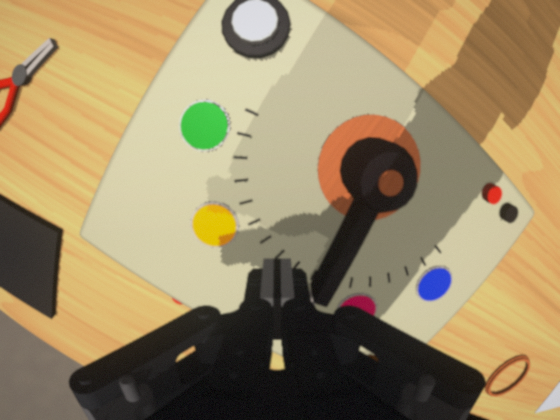

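The wrist view shows the closed fingers at (277,265), on the green/gold side of the blade (350,250). The magenta swatch lies beyond, at (355,305). I'll lower next.

Emit:
apply_moves(
  motion=[
    {"x": 0,"y": 0,"z": -0.025,"twist": 0},
    {"x": 0,"y": 0,"z": -0.025,"twist": 0},
    {"x": 0,"y": 0,"z": -0.02,"twist": 0},
    {"x": 0,"y": 0,"z": 0,"twist": 0},
    {"x": 0,"y": 0,"z": 0,"twist": 0},
  ],
)

```text
time: 2.65
ee_pos: [605.9, -103.8, 265.9]
ee_rot: [-3.142, 0.0, -2.621]
wrist_force: [-0.6, -0.6, 0.4]
opening: 0.1
gripper_force: 0.0
```

Emit:
apply_moves(
  motion=[
    {"x": 0,"y": 0.01,"z": -0.006,"twist": 0},
    {"x": 0,"y": 0.01,"z": 0,"twist": 0},
    {"x": 0,"y": 0.008,"z": 0,"twist": 0},
    {"x": 0,"y": 0.006,"z": 0,"twist": 0},
    {"x": 0,"y": 0.006,"z": 0,"twist": 0},
  ],
)

```text
time: 3.07
ee_pos: [605.6, -63.3, 259.5]
ee_rot: [-3.141, 0.0, -2.621]
wrist_force: [-0.7, -2.4, 0.7]
opening: -0.1
gripper_force: 1.0
```

Emit:
apply_moves(
  motion=[
    {"x": 0,"y": 0.003,"z": 0,"twist": 0},
    {"x": 0,"y": 0.003,"z": 0,"twist": 0},
    {"x": 0,"y": 0.003,"z": 0,"twist": 0},
    {"x": 0,"y": 0,"z": 0,"twist": 0},
    {"x": 0,"y": 0,"z": 0,"twist": 0},
  ],
)

```text
time: 3.48
ee_pos: [605.7, -54.9, 258.6]
ee_rot: [3.141, 0.0, -2.622]
wrist_force: [-0.1, 0.7, 0.1]
opening: -0.3
gripper_force: 0.0
```

```bash
python3 - <<'E'
from h import *
w=grab('wrist','w2.png'); t=grab('top','top2.png')
c=cv2.resize(t[150:240,250:355],None,fx=4,fy=4,interpolation=cv2.INTER_CUBIC)
cv2.imwrite('pics/mix2.png',cv2.convertScaleAbs(np.hstack([w[60:420,200:560],c])[:,:,::-1],alpha=1.3))
E
```

```text
(no output)
```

View pics/mix2.png

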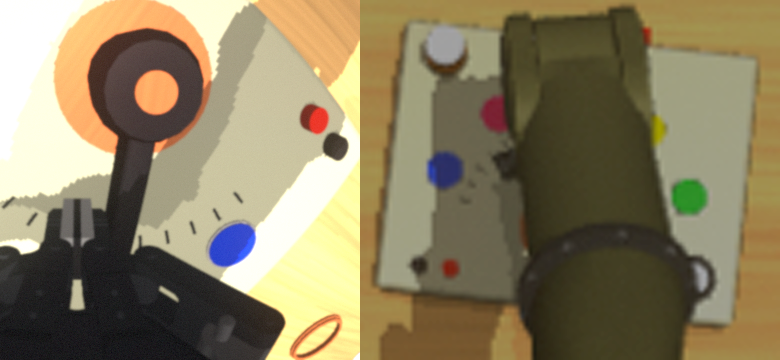

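Wrist view: the finger is just touching the blade's side. The arm hides the tip from the top camera. I'll push on to just short of the calculated end, then back off and look.

Emit:
apply_moves(
  motion=[
    {"x": 0,"y": 0.003,"z": 0,"twist": 0},
    {"x": 0,"y": 0.002,"z": 0,"twist": 0},
    {"x": 0,"y": 0.002,"z": 0,"twist": 0},
    {"x": 0,"y": 0.001,"z": 0,"twist": 0},
    {"x": 0,"y": 0,"z": 0,"twist": 0},
  ],
)

```text
time: 4.0
ee_pos: [605.5, -46.8, 258.7]
ee_rot: [3.142, 0.0, -2.622]
wrist_force: [-0.4, -1.3, 0.5]
opening: 0.1
gripper_force: 0.3
```

Emit:
apply_moves(
  motion=[
    {"x": 0,"y": -0.015,"z": 0,"twist": 0},
    {"x": 0,"y": -0.035,"z": 0,"twist": 0},
    {"x": -0.03,"y": -0.01,"z": 0.02,"twist": 0},
    {"x": -0.03,"y": 0,"z": 0.025,"twist": 0},
    {"x": -0.03,"y": 0,"z": 0.025,"twist": 0},
  ],
)

```text
time: 4.42
ee_pos: [514.4, -107.9, 328.3]
ee_rot: [3.14, -0.001, -2.624]
wrist_force: [0.3, 0.3, 0.5]
opening: 0.2
gripper_force: 0.0
```

Emit:
apply_moves(
  motion=[
    {"x": -0.03,"y": -0.02,"z": 0.02,"twist": 0},
    {"x": -0.02,"y": -0.02,"z": 0,"twist": 0},
    {"x": 0,"y": -0.02,"z": 0,"twist": 0},
    {"x": 0,"y": 0,"z": 0,"twist": 0},
    {"x": 0,"y": 0,"z": 0,"twist": 0},
  ],
)

```text
time: 4.83
ee_pos: [465.5, -167.8, 349.1]
ee_rot: [-3.141, 0.001, -2.624]
wrist_force: [-0.3, -0.0, -0.1]
opening: -0.2
gripper_force: 0.0
```

```bash
python3 - <<'E'
from h import *
s=robot.state();print(s['ee_pos'],s['ee_rot'])
w=grab('wrist','w3.png'); t=grab('top','top3.png')
c=cv2.resize(t[150:240,260:320],None,fx=4.6667,fy=4.6667,interpolation=cv2.INTER_CUBIC)
cv2.imwrite('pics/mix3.png',cv2.convertScaleAbs(np.hstack([w[:,80:],c[:420]])[:,:,::-1],alpha=1.2))
E
```

```text
[ 465.47123226 -167.82410362  349.0741283 ] [-3.14082744e+00  1.03314442e-03 -2.62409756e+00]
```

View pics/mix3.png

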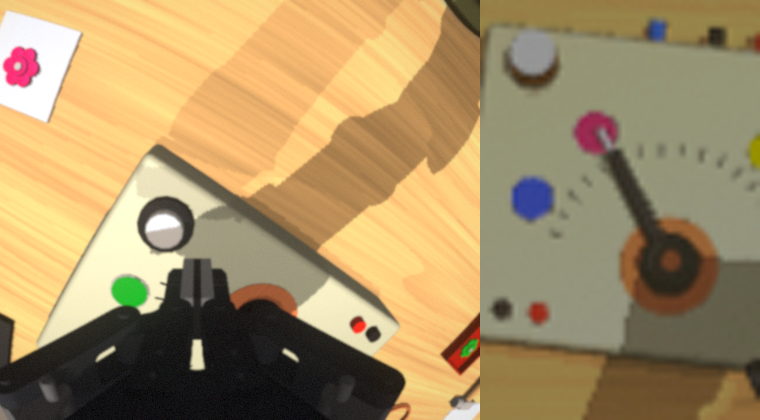

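Pointer's tip lies on the magenta swatch (crop 597,130). I'll measure the angle from the blade's dark pixels and the tip's white ones.

```bash
python3 - <<'E'
from h import *
t=cv2.imread('pics/top3.png'); ax=np.array([532.8,-63.2])
g=cv2.cvtColor(t,cv2.COLOR_BGR2GRAY); print(g[174:206:3,280:304])
up=cv2.resize(g,None,fx=4,fy=4,interpolation=cv2.INTER_CUBIC)
P=[];W=[]
for v in range(168*4,210*4):
  for u in range(278*4,308*4):
    uu,vv=(u+.5)/4-.5,(v+.5)/4-.5
    d=plane('top',uu,vv,106)[:2]-ax; r=np.hypot(*d); a=np.degrees(np.arctan2(d[1],d[0]))
    if 35<r<95 and 10<a<50 and up[v,u]<65: P.append(d)
P=np.array(P);print(len(P))
m=P.mean(0);dv=np.linalg.svd(P-m,full_matrices=False)[2][0];dv*=np.sign(dv[0])
print('blade mean angle',np.degrees(np.arctan2(m[1],m[0])),'dir',np.degrees(np.arctan2(dv[1],dv[0])),m)
print('perp offset of axis', np.cross(dv,m))
for a in (27,30.06,33):
  print(a,proj('top',[*(ax+124*np.array([np.cos(np.radians(a)),np.sin(np.radians(a))])),84]),proj('top',[*(ax+100*np.array([np.cos(np.radians(a)),np.sin(np.radians(a))])),84]))
cv2.imwrite('pics/z.png',cv2.resize(t[165:200,270:310],None,fx=14,fy=14,interpolation=cv2.INTER_NEAREST))
E
```

```text
[[121 116 106  74  71  73  93 110 114 121 121 121 121 122 120 121 121 121
  122 121 122 121 121 121]
 [ 85  67  67  66  66  78  91  63  70  89 121 121 121 120 121 121 121 121
  122 122 121 121 121 122]
 [115  74  66  67  64  61  87 116  83 108 121 121 121 119 117 121 121 120
  115 117 121 121 119 115]
 [121 121 121 119 106  95  69  49  42  41  64 112 121 115  98 121 121 118
  106 110 121 121 119 110]
 [121 122 121 121 121 114  88  76  49  39  42  47  81 121 121 121 121 121
  121 121 122 121 121 121]
 [121 121 115  98 121 121 121 121 113  64  37  42  42  64 113 121 121 120
  121 121 121 121 121 121]
 [ 98 117 121 121 121 121 121 121 121 115  86  49  38  43  48  78 112 122
  121 121 121 122 121 122]
 [121 121 120 121 121 121 121 121 121 122 121 112  63  37  43  42  50  84
  120 119 119 120 121 121]
 [121 121 120 120 121 121 121 121 121 122 122 121 115  81  43  39  42  46
   64  84  90  90  90  90]
 [121 122 121 122 121 121 121 121 121 122 119 106  90  90  84  50  33  38
   37  37  36  36  37  35]
 [122 121 121 122 122 121 122 122 121 114  81  90  89  77  47  34  39  39
   36  48  61  58  47  34]]Traceback (most recent call last):
  File "<stdin>", line 9, in <module>
  File "h.py", line 9, in plane
    o,d=ray(name,u,v); return o+d*(z-o[2])/d[2]
        ~~~^^^^^^^^^^
  File "h.py", line 6, in ray
    c=robot.calibration(name); R=np.array(c['R']);t=np.array(c['t'])
ValueError: time passes only in moves, steps and waits
```

Too many calibration calls in that script, so I'll cache the calibration.

```bash
sed -i 's/^from station import robot/from station import robot\nfrom functools import lru_cache\n@lru_cache\ndef cal(n): return robot.calibration(n)/; s/c=robot.calibration(name)/c=cal(name)/' h.py
python3 - <<'E'
from h import *
t=cv2.imread('pics/top3.png'); ax=np.array([532.8,-63.2])
up=cv2.resize(cv2.cvtColor(t,cv2.COLOR_BGR2GRAY),None,fx=4,fy=4,interpolation=cv2.INTER_CUBIC)
P=[]
for v in range(168*4,210*4):
  for u in range(278*4,308*4):
    d=plane('top',(u+.5)/4-.5,(v+.5)/4-.5,106)[:2]-ax; r=np.hypot(*d); a=np.degrees(np.arctan2(d[1],d[0]))
    if 35<r<95 and 10<a<50 and up[v,u]<65: P.append(d)
P=np.array(P);m=P.mean(0);dv=np.linalg.svd(P-m,full_matrices=False)[2][0];dv*=np.sign(dv[0])
print(len(P),'mean angle',np.degrees(np.arctan2(m[1],m[0])),'dir',np.degrees(np.arctan2(dv[1],dv[0])))
for a in (27,30.06,33):
  e=np.array([np.cos(np.radians(a)),np.sin(np.radians(a))])
  print(a,np.round([proj('top',[*(ax+r*e),84]) for r in(124,100)],1))
cv2.imwrite('pics/z.png',cv2.resize(t[165:200,270:310],None,fx=14,fy=14,interpolation=cv2.INTER_NEAREST))
E
```

```text
963 mean angle 29.995685321727276 dir 27.979876580149185
27 [[285.6 176.6]
 [288.4 182.3]]
30.06 [[284.  177.4]
 [287.1 182.9]]
33 [[282.6 178.2]
 [285.9 183.6]]
```

View pics/z.png

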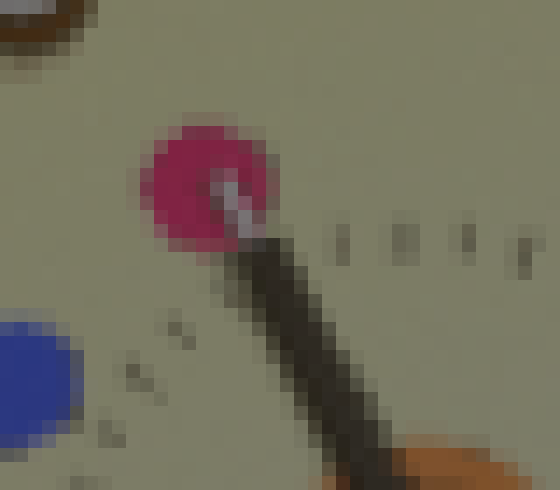

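The tip end sits at about pixel (285.6,177.4), against (284.0,177.4) expected at the swatch's angle. The arm is about 2° (4 mm) short, and the finger geometry agrees. I'll go back and push about 2.5 mm further.

Emit:
apply_moves(
  motion=[
    {"x": 0,"y": 0.02,"z": 0,"twist": 0},
    {"x": 0.02,"y": 0.02,"z": 0,"twist": 0},
    {"x": 0.03,"y": 0.02,"z": -0.02,"twist": 0},
    {"x": 0.03,"y": 0,"z": -0.025,"twist": 0},
    {"x": 0,"y": 0,"z": 0,"twist": 0},
  ],
)

```text
time: 5.35
ee_pos: [549.6, -103.3, 298.2]
ee_rot: [3.137, -0.001, -2.616]
wrist_force: [-0.4, -0.7, 0.1]
opening: 0.2
gripper_force: 0.0
```

Emit:
apply_moves(
  motion=[
    {"x": 0.03,"y": 0,"z": 0,"twist": 0},
    {"x": 0.03,"y": 0.01,"z": 0,"twist": 0},
    {"x": 0,"y": 0,"z": -0.025,"twist": 0},
    {"x": 0,"y": 0,"z": -0.02,"twist": 0},
    {"x": 0,"y": 0,"z": 0,"twist": 0},
  ],
)

```text
time: 5.77
ee_pos: [604.7, -95.4, 254.4]
ee_rot: [3.137, -0.005, -2.619]
wrist_force: [-0.7, -1.2, -1.3]
opening: -0.0
gripper_force: 0.0
```

Emit:
apply_moves(
  motion=[
    {"x": 0,"y": 0.02,"z": 0,"twist": 0},
    {"x": 0,"y": 0.015,"z": 0,"twist": 0},
    {"x": 0,"y": 0.01,"z": 0,"twist": 0},
    {"x": 0,"y": 0,"z": 0,"twist": 0},
    {"x": 0,"y": 0.003,"z": 0,"twist": 0},
  ],
)

```text
time: 6.18
ee_pos: [605.6, -49.2, 259.3]
ee_rot: [-3.141, 0.0, -2.621]
wrist_force: [-0.7, -0.9, -0.3]
opening: 0.2
gripper_force: 0.0
```

Emit:
apply_moves(
  motion=[
    {"x": 0,"y": 0.002,"z": 0,"twist": 0},
    {"x": 0,"y": 0.0015,"z": 0,"twist": 0},
    {"x": 0,"y": 0.001,"z": 0,"twist": 0},
    {"x": 0,"y": 0,"z": 0,"twist": 0},
    {"x": 0,"y": 0,"z": 0,"twist": 0},
  ],
)

```text
time: 6.6
ee_pos: [605.5, -45.5, 258.7]
ee_rot: [-3.141, -0.0, -2.623]
wrist_force: [0.2, -1.4, 1.0]
opening: 0.1
gripper_force: 0.8
```

Emit:
apply_moves(
  motion=[
    {"x": 0,"y": 0.001,"z": 0,"twist": 0},
    {"x": 0,"y": 0,"z": 0,"twist": 0},
    {"x": 0,"y": 0,"z": 0,"twist": 0},
  ],
)

```text
time: 6.85
ee_pos: [605.5, -43.9, 258.6]
ee_rot: [-3.142, -0.0, -2.622]
wrist_force: [-0.5, -2.5, 0.7]
opening: 0.0
gripper_force: 0.8
```

Emit:
apply_moves(
  motion=[
    {"x": 0,"y": -0.015,"z": 0,"twist": 0},
    {"x": 0,"y": -0.035,"z": 0,"twist": 0},
    {"x": -0.03,"y": -0.01,"z": 0.02,"twist": 0},
    {"x": -0.03,"y": 0,"z": 0.025,"twist": 0},
    {"x": -0.03,"y": 0,"z": 0.025,"twist": 0},
  ],
)

```text
time: 7.27
ee_pos: [514.4, -104.3, 328.2]
ee_rot: [3.14, -0.002, -2.624]
wrist_force: [-0.4, 0.5, 0.5]
opening: 0.1
gripper_force: 0.0
```

Emit:
apply_moves(
  motion=[
    {"x": -0.03,"y": -0.02,"z": 0.02,"twist": 0},
    {"x": -0.02,"y": -0.02,"z": 0,"twist": 0},
    {"x": 0,"y": -0.02,"z": 0,"twist": 0},
    {"x": 0,"y": 0,"z": 0,"twist": 0},
    {"x": 0,"y": 0,"z": 0,"twist": 0},
  ],
)

```text
time: 7.68
ee_pos: [465.4, -164.2, 349.0]
ee_rot: [-3.141, 0.001, -2.624]
wrist_force: [0.1, 0.8, 0.5]
opening: 0.1
gripper_force: 0.0
```

```bash
cat > ang.py <<'E'
from h import *
import sys
grab('top',sys.argv[1])
t=cv2.imread('pics/'+sys.argv[1]); ax=np.array([532.8,-63.2])
up=cv2.resize(cv2.cvtColor(t,cv2.COLOR_BGR2GRAY),None,fx=4,fy=4,interpolation=cv2.INTER_CUBIC)
P=[]
for v in range(168*4,210*4):
  for u in range(278*4,308*4):
    d=plane('top',(u+.5)/4-.5,(v+.5)/4-.5,106)[:2]-ax; r=np.hypot(*d); a=np.degrees(np.arctan2(d[1],d[0]))
    if 35<r<95 and 10<a<50 and up[v,u]<65: P.append(d)
P=np.array(P);m=P.mean(0);dv=np.linalg.svd(P-m,full_matrices=False)[2][0];dv*=np.sign(dv[0])
print(len(P),'mean angle',np.degrees(np.arctan2(m[1],m[0])),'dir',np.degrees(np.arctan2(dv[1],dv[0])))
cv2.imwrite('pics/z_'+sys.argv[1],cv2.resize(t[165:200,270:310],None,fx=14,fy=14,interpolation=cv2.INTER_NEAREST))
E
python3 ang.py top4.png
```

```text
1019 mean angle 31.970771438912383 dir 29.82935261983401
```

View pics/z_top4.png

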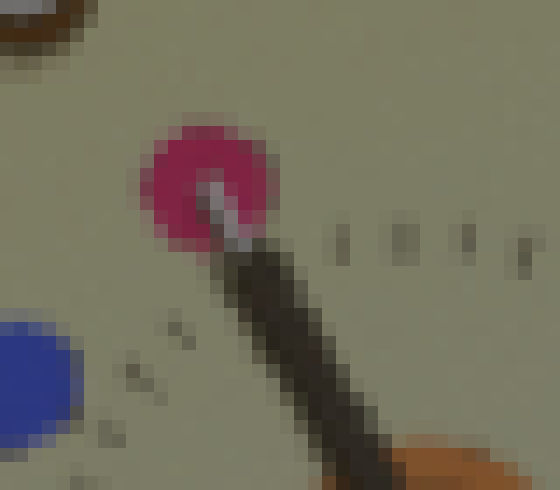

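The blade now points at 29.8° against a target of 30.1°, and the white tip ends at the swatch centre (zoom 210,185). On to the button at (487,-186).

Emit:
apply_moves(
  motion=[
    {"x": 0.011,"y": -0.011,"z": 0,"twist": 0},
    {"x": 0.011,"y": -0.011,"z": 0,"twist": 0},
    {"x": 0,"y": 0,"z": -0.025,"twist": 0},
    {"x": 0,"y": 0,"z": -0.025,"twist": 0},
    {"x": 0,"y": 0,"z": 0,"twist": 0},
  ],
)

```text
time: 8.15
ee_pos: [487.0, -183.9, 294.7]
ee_rot: [3.136, -0.004, -2.62]
wrist_force: [-1.3, 0.5, -0.4]
opening: 0.3
gripper_force: 0.0
```

Emit:
apply_moves(
  motion=[
    {"x": 0,"y": 0,"z": -0.01,"twist": 0},
    {"x": 0,"y": 0,"z": 0,"twist": 0},
    {"x": 0,"y": 0,"z": 0,"twist": 0},
  ],
)

```text
time: 8.4
ee_pos: [488.0, -185.1, 289.1]
ee_rot: [-3.142, 0.0, -2.621]
wrist_force: [-0.4, 0.6, -0.7]
opening: -0.1
gripper_force: 0.0
```

```bash
python3 - <<'E'
from h import *
w=grab('wrist','w5.png'); s=robot.state(); print(s['ee_pos'],s['wrist_force'])
cv2.imwrite('pics/w5c.png',cv2.resize(w[120:340,150:400,::-1],None,fx=2,fy=2))
E
```

```text
[ 487.99015148 -185.34806531  289.49951536] [ 0.63821415  0.45796891 -0.07492894]
```

View pics/w5c.png

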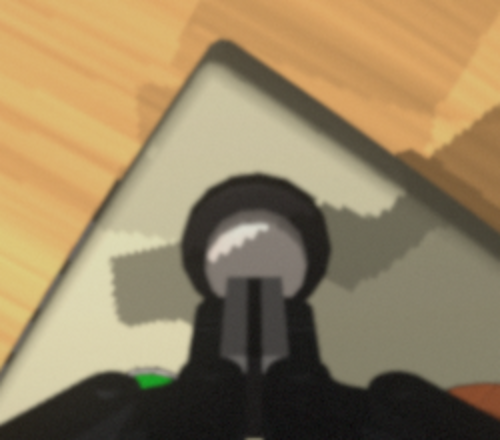

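The fingertips (crop 255,285) stand over the white cap (255,255), with a black ring around it. I'll press down in small steps.

Emit:
apply_moves(
  motion=[
    {"x": 0,"y": 0,"z": -0.006,"twist": 0},
    {"x": 0,"y": 0,"z": -0.006,"twist": 0},
    {"x": 0,"y": 0,"z": -0.004,"twist": 0},
    {"x": 0,"y": 0,"z": 0,"twist": 0},
    {"x": 0,"y": 0,"z": 0,"twist": 0},
  ],
)

```text
time: 8.87
ee_pos: [487.4, -185.6, 272.4]
ee_rot: [3.141, -0.0, -2.622]
wrist_force: [0.4, -0.6, 0.4]
opening: 0.1
gripper_force: 0.0
```

Emit:
apply_moves(
  motion=[
    {"x": 0,"y": 0,"z": -0.002,"twist": 0},
    {"x": 0,"y": 0,"z": -0.002,"twist": 0},
    {"x": 0,"y": 0,"z": -0.002,"twist": 0},
    {"x": 0,"y": 0,"z": 0,"twist": 0},
    {"x": 0,"y": 0,"z": 0,"twist": 0},
  ],
)

```text
time: 9.28
ee_pos: [487.5, -185.7, 266.5]
ee_rot: [3.141, -0.0, -2.622]
wrist_force: [-0.4, 0.4, 0.5]
opening: 0.1
gripper_force: 0.0
```

Emit:
apply_moves(
  motion=[
    {"x": 0,"y": 0,"z": -0.002,"twist": 0},
    {"x": 0,"y": 0,"z": -0.002,"twist": 0},
    {"x": 0,"y": 0,"z": 0,"twist": 0},
    {"x": 0,"y": 0,"z": 0,"twist": 0},
  ],
)

```text
time: 9.62
ee_pos: [487.7, -185.7, 262.7]
ee_rot: [-3.141, 0.0, -2.622]
wrist_force: [0.1, -0.3, 3.0]
opening: -0.0
gripper_force: 1.1
```

Emit:
apply_moves(
  motion=[
    {"x": 0,"y": 0,"z": -0.002,"twist": 0},
    {"x": 0,"y": 0,"z": -0.001,"twist": 0},
    {"x": 0,"y": 0,"z": 0,"twist": 0},
    {"x": 0,"y": 0,"z": 0,"twist": 0},
  ],
)

```text
time: 9.95
ee_pos: [487.7, -185.7, 259.8]
ee_rot: [-3.141, 0.0, -2.622]
wrist_force: [-0.2, 0.4, 3.9]
opening: 0.4
gripper_force: 1.8
```

Emit:
apply_moves(
  motion=[
    {"x": 0,"y": 0,"z": -0.002,"twist": 0},
    {"x": 0,"y": 0,"z": 0,"twist": 0},
    {"x": 0,"y": 0,"z": 0,"twist": 0},
  ],
)

```text
time: 10.2
ee_pos: [487.6, -185.6, 259.2]
ee_rot: [-3.14, 0.001, -2.622]
wrist_force: [-4.7, 1.0, 19.4]
opening: 0.0
gripper_force: 9.7
```

The force jumped to 19 N, so the button is at its bottom stop. I'll let go and clear away.

Emit:
apply_moves(
  motion=[
    {"x": 0,"y": 0,"z": 0.01,"twist": 0},
    {"x": 0,"y": 0,"z": 0.025,"twist": 0},
    {"x": 0,"y": 0,"z": 0.035,"twist": 0},
    {"x": -0.03,"y": 0,"z": 0.02,"twist": 0},
    {"x": -0.03,"y": 0,"z": 0.02,"twist": 0},
  ],
)

```text
time: 10.62
ee_pos: [427.7, -185.3, 368.6]
ee_rot: [-3.141, 0.001, -2.62]
wrist_force: [-1.4, -0.6, 0.8]
opening: -0.1
gripper_force: 0.0
```

Emit:
apply_moves(
  motion=[
    {"x": 0,"y": 0,"z": 0,"twist": 0},
    {"x": 0,"y": 0,"z": 0,"twist": 0},
    {"x": 0,"y": 0,"z": 0,"twist": 0},
  ],
)

```text
time: 10.87
ee_pos: [427.6, -185.7, 367.6]
ee_rot: [-3.141, 0.0, -2.622]
wrist_force: [0.5, 0.1, 0.3]
opening: 0.0
gripper_force: 0.0
```

```bash
python3 ang.py top6.png
```

```text
1019 mean angle 31.957092493108522 dir 29.794514191954228
```

The pointer hasn't moved and the gripper is clear.

```bash
python3 -c "
from station import robot
print(robot.job_done())"
```

```text
the job is handed in; nothing more can be done
None
```

The pointer is set on the magenta swatch (blade measured at 29.8° against a target of 30.1°), start was then pressed to its stop and released, and the job is handed in at about 11 s on the robot's clock.

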